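Recharge the desiccator: canister in the well, then the plate over it

TASK

Get the open desiccator ready for use: set the fresh drying canister (orange) upright on the floor of its well, let go of it, and then lay the white perforated plate, knob up, flat on the ledge above it. Lower both gently rather than dropping them, and leave the spent canister (green), the beaker and the bottle where they are.

Things in the scene. Friction and masses are not known exactly. Their poses are not given: they have to be found in the camera images.
- desiccator: Open round desiccator base, slate blue, white rim, fixed, 196 mm across, 82 mm high. Origin: centre of its underside, on the bench; z up. On its axis: a well 130 mm across, floor 8 mm above the origin; round its mouth a flat ledge at 66 mm; round that a rim wall, inner diameter 184 mm, top at 82 mm. Its domed lid (196 mm wide, 84 mm high) stands fixed far to the left (y about 0.6 m), not needed.
- fresh_mid (a point): Fresh drying canister, to be used: upright aluminium cylinder, 40 mm diameter, 52 mm high, with ORANGE band and orange top, about 0.11 kg, loose on the bench. The point is its centre, 26 mm above its underside; z is its axis, up.
- plate_knob (a point): Knob of the loose white perforated ceramic plate: disc of 160 mm diameter, 7 mm thick, lying on the bench, about 0.28 kg, with a black upright cylindrical knob at its centre, 22 mm diameter, rising from 7 to 45 mm above the disc's underside. The point lies on the knob's axis 30 mm above the disc's underside (a good height to grip); z up. The plate fits inside the desiccator's rim wall with 12 mm to spare all round and rests on the ledge, covering the well.
- spent_mid (a point): Spent canister, to be left alone: same shape and size as the fresh one but with GREEN band and top. The point is its centre, 26 mm above its underside.
- beaker_mid (a point): Empty glass beaker, 60 mm diameter, 70 mm high, to be left alone. The point is its centre, 35 mm above its underside.
- bottle_mid (a point): Closed amber bottle, 60 mm diameter, 130 mm high, to be left alone. The point is its centre, 65 mm above its underside.
Mind the look-alikes: they are no part of the job. Of the things shaped like the part that bears plate_knob, the white one is meant.

How it is judged (in metres and radians):
On the way, in this order (a step that is already met when the one before it is completed fails the run):
1. the fresh canister stands upright and released on the floor of the well (horizontal distance between fresh_mid and desiccator below 0.047 m and z of fresh_mid in the frame of desiccator below 0.04 m and angle between fresh_mid's own z axis and vertical below 0.17 rad and contact force between the fingers and fresh below 0.3 N and linear speed of fresh below 0.02 m/s), for 0.2 s.
2. the perforated plate lies flat on the ledge, released, over the canister (horizontal distance between fresh_mid and desiccator below 0.047 m and z of fresh_mid in the frame of desiccator below 0.04 m and angle between fresh_mid's own z axis and vertical below 0.17 rad and horizontal distance between plate_knob and desiccator below 0.016 m and z of plate_knob in the frame of desiccator between 0.091 and 0.101 m and angle between plate_knob's own z axis and vertical below 0.09 rad and contact force between the fingers and plate below 0.3 N and linear speed of plate below 0.02 m/s), for 0.2 s.
At the end, for the whole second after the job is handed in: Orange canister upright (within 0.17 rad) on the well floor: centre within 47 mm of the desiccator axis, under 40 mm above its underside. Plate knob up on the ledge: within 16 mm of the axis, knob point 91 to 101 mm above the underside, tilt under 0.09 rad. Both released, at rest (all of step 2 and contact force between the fingers and fresh below 0.3 N and linear speed of fresh below 0.02 m/s); the robot touches nothing.
It fails at once if the spent canister, the beaker or the bottle is moved by more than 30 mm (distance of any of spent_mid, beaker_mid, bottle_mid from where it was at the start of the episode above 0.03 m).
It fails at once if the canister or the plate is dropped into the desiccator (arrives faster than 0.7 m/s) ((horizontal distance between fresh_mid and desiccator below 0.09 m and z of fresh_mid in the frame of desiccator below 0.075 m and linear speed of fresh above 0.7 m/s) or (horizontal distance between plate_knob and desiccator below 0.09 m and z of plate_knob in the frame of desiccator below 0.13 m and linear speed of plate above 0.7 m/s)).
It also fails if it takes over 58 s, if anything falls off the work surface, if the arm or the gripper's body presses on something with over 40 N, if the wrist force passes 120 N, or if a joint passes its speed limit or range.

ROBOT

A 6-joint arm with a two-finger parallel gripper is mounted at the origin on the work surface. World frame = base frame: x ahead of the robot, y to its left, z up, the work surface at z = 0. Lengths are in m, angles in degrees, forces in N, time in s.
With the tool pointing down it reaches from about 0.375 to 0.9 m from the base axis. Payload 3.1 kg.
Tool frame: the origin (TCP) lies at the centre of the arm's flange, where the gripper is bolted on; the fingertips stand 182 mm ahead of it and the grasp point (between the pads) lies 164 mm ahead of it; x points along the fingers, z is the direction in which the jaws open and shut, and the axes are right-handed (so a half turn about x gives the same grasp; the last joint's range is limited). The gripper opens to 87 mm and grips with 3 to 60 N. Pads are 19 mm wide; open, the fingers measure 117 mm over their backs; the gripper's body (75 mm by 190 mm) begins 51 mm behind the grasp point.
Start: joints at [-84.769, 30.224, 82.088, -0, 67.689, -10.227], TCP at [0.167, -0.602, 0.405] pointing down, gripper open.
Joint ranges: [-176.69, 176.69], [-43.24, 126.21], [12.49, 139.97], [-82, 262], [0, 151.66], [-163.58, 163.58]. Speed limits (degrees/s): [159.86, 159.86, 180, 180, 180, 180].

INTERFACE

Orientations are given as a 3x3 rotation matrix whose columns are the frame's x, y, z axes.
In Python, from rig import bot gives the robot as it stands.
- The arm moves only by the shell command python3 -m crank 'ROWS' [OPENING]. ROWS is JSON, a list of rows, each an object with "offset": the shift along the tool's x, y, z in m, a list of three; "spin": the turn about the tool's x in rad. A call has 1 to 12 rows; each row shifts and turns the commanded pose from where the row before left it, along the tool's axes as they then stand; what a row does not reach is not made up. A row lasts 1/10 s, in which the tool goes at most 50 mm and 8.59 degrees, less where a joint would pass 70% of its speed; a pose out of reach is approached as far as the arm can. A call is refused whole if a number of a shift passes 0.05 or a number of a turn 0.15, either way. A call with a gripper value outside its range is refused whole. OPENING is the finger opening in m, from 0 to 0.087, set as the call begins (- or left out, the last holds). The fingers move at their own pace and stop on an object; the grip force is fixed at half the most. Time passes only in rows, so rows that do not move let the fingers close. It gives the time, the measured TCP pose, the force and the opening at its end, in the units of the state.
- bot.read_state(): the state, without advancing time (a new reading comes with each control period).
- bot.capture(name): name is "scene" or "top" or "wrist"; returns a dict with "pixels" (384x512x3 uint8, blue, green, red), "depth" (384x512 float32, m along the optical axis (not along the pixel's ray), 0 where there is no reading), "K" (3x3 intrinsics, pixels), "k1" (the pictures are not rectified: a ray, as slopes to the right and down, at radius r is drawn at 1 + k1 r^2 times it, then the intrinsics apply), "world_to_cam" (4x4, takes a point from world to camera coordinates). Camera axes: x right, y up, looking along -z (the intrinsics and any distortion apply to the point x, -y, -z); pixel columns grow to the right and rows downward; lengths in m; the calibration is good to about 2 mm. A picture is of the moment at which its call begins.
- bot.hand_in(): hands the job in, once; it reports no verdict.
Trained networks look in a picture, given as the dict that the camera call returned (one of the last four; its "shot" number tells which), for a name from the list of things; names that differ only in an ending like _2 or _b are one class to them, and where a whole thing is asked for, a point or a joint stands for the part that bears it (a point fixed in the world has none). Each returns a list of dicts, best first, with "p" (0 to 1); they miss things now and then, are a little off and sometimes report something else, mostly with a low value. They report only what shows in the picture. A call takes as long as a camera call. They do not tell look-alikes from the thing itself.
- bot.regions_of(label, picture): "region" (384x512 bool, what is visible of it) and "extent" ([centre column, centre row, width, height] in pixels, round what is visible of it).
The state is a dict: "time_s": time; "joint_positions": joint angles; "qvel": joint speeds; "tau": joint torques, N m; "position": TCP position; "tcp_rot": TCP orientation; "force": force on the tool from outside, world axes, zero at the start; "moment": the same for the moment, N m; "opening": opening from 0.0 (shut) to 1.0 (fully open).
Only numpy, scipy, OpenCV 4.12 (cv2) and the standard library are available. Lean on these libraries where they do the work, as an engineer would, in place of code of your own. Each camera call takes 0.05 s, during which the arm holds its last target.

## Working session

There is one attempt and no reset: what is moved stays moved. The work goes in short steps, Python scripts to look and compute and a shell command to move; the robot and the scene stay as the last step left them, time stands still between calls to the robot, and variables do not carry over. Pictures are saved under pics/ and viewed, and the job is handed in when it is done.

```bash
ls; mkdir -p pics; cat > h.py <<'E'
import numpy as np, cv2
from rig import bot
def save(c,n): cv2.imwrite('pics/'+n+'.png',c['pixels'])
def cloud(c):
    d=c['depth'];K=c['K'];h,w=d.shape
    u,v=np.meshgrid(np.arange(w),np.arange(h))
    p=np.stack([u,v],-1).reshape(-1,1,2).astype(float)
    n=cv2.undistortPoints(p,np.array(K,float),np.array([c['k1'],0,0,0,0.])).reshape(h,w,2)
    P=np.stack([n[...,0]*d,-n[...,1]*d,-d,np.ones_like(d)],-1)
    W=P@np.linalg.inv(np.array(c['world_to_cam'])).T
    W[d<=0]=np.nan
    return W[...,:3]
E
python3 - <<'E'
from h import *
s=bot.read_state();print(s)
for n in ['scene','top']:
    c=bot.capture(n);save(c,n+'0');W=cloud(c)
    for l in ['desiccator','fresh_mid','plate_knob','spent_mid','beaker_mid','bottle_mid']:
        for r in bot.regions_of(l,c)[:3]:
            Q=W[r['region']];Q=Q[~np.isnan(Q[:,0])]
            if len(Q):
                col=c['pixels'][r['region']].mean(0).astype(int)
                print(n,l,round(r['p'],2),np.round(r['extent']),np.round(Q.min(0),3),np.round(Q.max(0),3),np.round(np.median(Q,0),3),col)
E
```

```text
pics
{'time_s': 0.0, 'joint_positions': array([-8.47661319e+01,  3.02805479e+01,  8.21571860e+01, -1.87678365e-03,
        6.76895073e+01, -1.02290813e+01]), 'qvel': array([ 0.00899841,  0.03110438,  0.11223359, -0.01468461,  0.00869504,
       -0.00636756]), 'tau': array([ 9.41654871e-04, -4.40038311e+01, -1.76591367e+01,  6.33424195e-02,
        5.82086190e-02, -1.65202919e-04]), 'position': array([ 0.16660835, -0.60202467,  0.4037498 ]), 'tcp_rot': array([[-2.32759697e-04,  9.63799781e-01,  2.66626947e-01],
       [ 2.20875415e-03,  2.66626799e-01, -9.63797319e-01],
       [-9.99997534e-01,  3.64580203e-04, -2.19085674e-03]]), 'force': array([-0.20798696,  0.085822  , -0.86068041]), 'moment': array([-0.00308671,  0.05916792,  0.00312982]), 'opening': 1.0001962967586036}
scene desiccator 0.73 [268. 191.  66.  66.] [ 0.3   -0.052 -0.004] [0.624 0.145 0.088] [0.501 0.046 0.057] [79 77 73]
scene fresh_mid 0.89 [130. 243.  21.  24.] [ 0.514 -0.385 -0.005] [ 0.564 -0.344  0.057] [ 0.552 -0.363  0.04 ] [ 61  89 148]
scene plate_knob 0.91 [348. 175.  47.  35.] [ 0.403  0.251 -0.004] [0.57
[... 775 characters left out ...]
e_knob 0.73 [134. 286.  53.  56.] [ 0.206  0.273 -0.003] [0.362 0.43  0.05 ] [0.284 0.351 0.006] [142  64  35]
top plate_knob 0.7 [126. 152.  52.  50.] [ 0.617  0.303 -0.004] [0.776 0.463 0.05 ] [0.695 0.38  0.006] [33 51 85]
top spent_mid 0.49 [335. 167.  15.  20.] [ 0.613 -0.264  0.005] [ 0.653 -0.224  0.06 ] [ 0.629 -0.243  0.051] [52 81 47]
top beaker_mid 0.74 [181. 143.  23.  25.] [0.677 0.183 0.019] [0.735 0.241 0.136] [0.698 0.206 0.09 ] [38 50 68]
top beaker_mid 0.71 [341. 227.  25.  21.] [ 0.43  -0.278 -0.005] [ 0.492 -0.22   0.077] [ 0.461 -0.257  0.02 ] [134 137 128]
top bottle_mid 0.63 [181. 141.  22.  24.] [ 0.677  0.183 -0.007] [0.76  0.253 0.136] [0.698 0.205 0.087] [43 54 70]
```

View pics/top0.png

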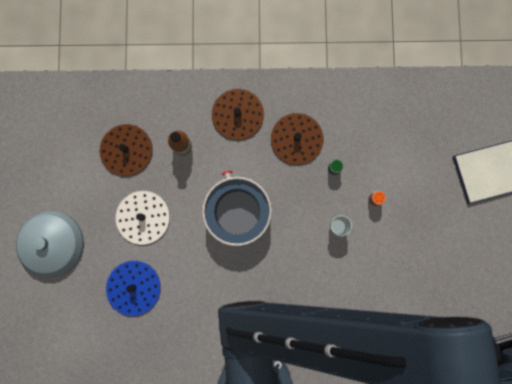

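View pics/scene0.png

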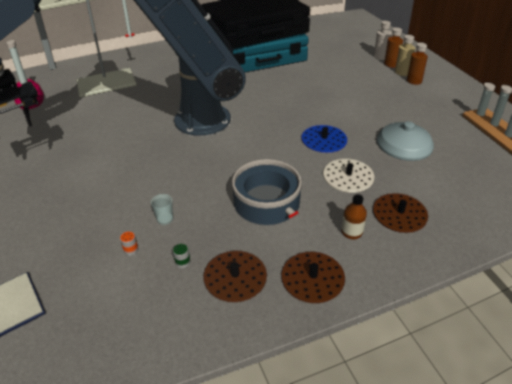

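The top view shows the orange canister at (378,198), the beaker at (341,226), the green canister at (336,167), the desiccator at (237,211) and the white plate at (142,218). Next I'll refine their positions.

```bash
cat > loc.py <<'E'
from h import *
from scipy.optimize import least_squares
def near(W,x,y,r,z0,z1):
    m=(np.hypot(W[...,0]-x,W[...,1]-y)<r)&(W[...,2]>z0)&(W[...,2]<z1); return W[m]
def fitc(P):
    f=lambda q:np.hypot(P[:,0]-q[0],P[:,1]-q[1])-q[2]
    return least_squares(f,[*P[:,:2].mean(0),.09],loss='soft_l1',f_scale=.003).x
E
python3 - <<'E'
from loc import *
for n in ['top','scene']:
    c=bot.capture(n);W=cloud(c)
    P=near(W,.51,.046,.13,.076,.09); print(n,'des',fitc(P),len(P))
    P=near(W,.51,.046,.13,.061,.071);print('ledge',fitc(P),len(P))
    for nm,(x,y) in dict(fresh=(.536,-.36),spent=(.629,-.243),beaker=(.461,-.25)).items():
        P=near(W,x,y,.04,.042,.075);mm=(P.min(0)+P.max(0))/2;print(nm,mm,P.mean(0),len(P))
    P=near(W,.49,.33,.12,.03,.055);print('knob',P.mean(0),(P.min(0)+P.max(0))/2,len(P))
    P=near(W,.49,.33,.12,.004,.012);print('disc',P.mean(0),(P.min(0)+P.max(0))/2,len(P))
    # colour
    m=(c['pixels'].min(-1)>150)&(np.hypot(W[...,0]-.49,W[...,1]-.33)<.13);Q=W[m];print('white',(Q.min(0)+Q.max(0))/2,Q.min(0),Q.max(0))
s=bot.read_state();print(s['time_s'])
E
```

```text
top des [0.50253505 0.04519165 0.0943591 ] 438
ledge [0.50271081 0.04511159 0.07933637] 1505
fresh [ 0.53797719 -0.36242083  0.05130465] [ 0.53885403 -0.3624197   0.05223559] 155
spent [ 0.63306194 -0.24495658  0.05040395] [ 0.6324332  -0.24382128  0.05197887] 152
beaker [ 0.45852331 -0.24974643  0.05862934] [ 0.46049786 -0.25621637  0.06238444] 130
knob [0.49205325 0.32753257 0.04317905] [0.49194027 0.32810922 0.04058763] 49
disc [0.49043077 0.32777051 0.00703568] [0.49096142 0.32992645 0.00797064] 1786
white [0.4922641  0.33251213 0.01859464] [ 0.4143477   0.25194058 -0.00856486] [0.57018049 0.41308368 0.04575413]
scene des [0.50330283 0.04578681 0.0945569 ] 500
ledge [0.50354703 0.04594101 0.0801574 ] 1107
fresh [ 0.54133015 -0.36322175  0.04900693] [ 0.54324829 -0.36316671  0.05088084] 160
spent [ 0.63445636 -0.24504435  0.049724  ] [ 0.63664052 -0.24506974  0.05122325] 181
beaker [ 0.45776461 -0.24972739  0.05812518] [ 0.45759881 -0.24996853  0.05868736] 318
knob [0.49530055 0.32628045 0.03964882] [0.49235171 0.32771281 0.03849193] 48
disc [0.50102197 0.32551361 0.00647556] [0.50437008 0.31906702 0.00785873] 1030
white [0.49296717 0.33079063 0.00489889] [ 0.4144591   0.25589267 -0.0030822 ] [0.57147523 0.40568859 0.01287997]
0.8
```

```bash
python3 -m crank '[{"offset":[0,0,0],"spin":0.135},{"offset":[0,0,0],"spin":0.135},{"offset":[0,0.037,-0.024],"spin":0},{"offset":[0,0.037,-0.024],"spin":0},{"offset":[0,0.037,-0.024],"spin":0},{"offset":[0,0.037,-0.024],"spin":0},{"offset":[0,0.037,-0.024],"spin":0},{"offset":[0,0.037,-0.024],"spin":0},{"offset":[0,0.037,-0.024],"spin":0},{"offset":[0,0.037,-0.024],"spin":0},{"offset":[0,0.037,-0.024],"spin":0},{"offset":[0,0.037,-0.024],"spin":0}]' 0.087
python3 -m crank '[{"offset":[0,0,0],"spin":0},{"offset":[0,0,0],"spin":0}]'
python3 - <<'E'
from loc import *
c=bot.capture('wrist');save(c,'w1');W=cloud(c)
for a,b in((.045,.06),):
    P=near(W,.54,-.363,.04,a,b);print(P.mean(0),(P.min(0)+P.max(0))/2,P.min(0),P.max(0),len(P))
s=bot.read_state();print(s['position'],s['tcp_rot'],s['joint_positions'])
E
```

```text
time_s: 2.0
position: [0.5381, -0.3612, 0.4048]
tcp_rot: [[0.0, 1.0, -0.0], [-0.0, -0.0, -1.0], [-1.0, 0.0, 0.0]]
force: [-0.1, -1.1, 0.2]
opening: 1.001
time_s: 2.2
position: [0.5374, -0.3615, 0.4045]
tcp_rot: [[-0.001, 1.0, 0.002], [-0.0, 0.002, -1.0], [-1.0, -0.001, 0.0]]
force: [-0.9, -0.5, -0.0]
opening: 1.002
[ 0.53907241 -0.36411967  0.05110058] [ 0.53841993 -0.36385185  0.04950744] [ 0.51869485 -0.38329844  0.04501657] [ 0.55814502 -0.34440526  0.05399831] 723
[ 0.53651886 -0.36231426  0.40456084] [[-8.87296049e-04  9.99999415e-01  6.18358592e-04]
 [-1.06497020e-04  6.18264337e-04 -9.99999803e-01]
 [-9.99999601e-01 -8.87361728e-04  1.05948374e-04]] [-4.38961818e+01  3.20078539e+01  7.86564003e+01 -4.23629019e-02
  6.93681543e+01  4.60833299e+01]
```

```bash
ls pics
```

```text
scene0.png
top0.png
w1.png
```

View pics/w1.png

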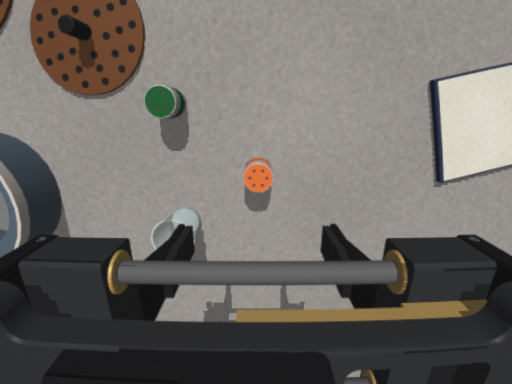

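The orange canister at (258,177) lies between the fingers and about 2 mm off. I'll correct that, go down and grip.

```bash
python3 -m crank '[{"offset":[0.03,0.001,0.0015],"spin":0},{"offset":[0.03,0,0],"spin":0},{"offset":[0.03,0,0],"spin":0},{"offset":[0.03,0,0],"spin":0},{"offset":[0.03,0,0],"spin":0},{"offset":[0.02,0,0],"spin":0},{"offset":[0.015,0,0],"spin":0},{"offset":[0.01,0,0],"spin":0},{"offset":[0.01,0,0],"spin":0},{"offset":[0,0,0],"spin":0},{"offset":[0,0,0],"spin":0}]'
python3 -m crank '[{"offset":[0,0,0],"spin":0},{"offset":[0,0,0],"spin":0},{"offset":[0,0,0],"spin":0},{"offset":[0,0,0],"spin":0},{"offset":[0,0,0],"spin":0},{"offset":[0,0,0],"spin":0},{"offset":[0,0,0],"spin":0},{"offset":[0,0,0],"spin":0}]' 0.02
```

```text
time_s: 3.35
position: [0.5378, -0.3642, 0.2003]
tcp_rot: [[0.001, 1.0, -0.0], [-0.001, -0.0, -1.0], [-1.0, 0.001, 0.001]]
force: [0.3, -0.1, -0.6]
opening: 0.995
time_s: 4.15
position: [0.5376, -0.3638, 0.1998]
tcp_rot: [[-0.0, 1.0, -0.0], [0.0, -0.0, -1.0], [-1.0, -0.0, -0.0]]
force: [0.2, -0.5, 0.3]
opening: 0.451
```

Gripped: the opening is 39 mm. Now I'll lift and carry it.

```bash
python3 -m crank '[{"offset":[-0.01,0,0],"spin":0},{"offset":[-0.03,0,0],"spin":0},{"offset":[-0.03,0,0],"spin":0},{"offset":[-0.03,0,0],"spin":0},{"offset":[-0.03,0,0],"spin":0},{"offset":[-0.02,0,0],"spin":0}]'
python3 -m crank '[{"offset":[0,-0.002,-0.02],"spin":0},{"offset":[0,-0.003,-0.04],"spin":0},{"offset":[0,-0.003,-0.04],"spin":0},{"offset":[0,-0.003,-0.04],"spin":0},{"offset":[0,-0.003,-0.04],"spin":0},{"offset":[0,-0.003,-0.04],"spin":0},{"offset":[0,-0.003,-0.04],"spin":0},{"offset":[0,-0.003,-0.04],"spin":0},{"offset":[0,-0.003,-0.04],"spin":0},{"offset":[0,-0.003,-0.04],"spin":0},{"offset":[0,-0.003,-0.02],"spin":0},{"offset":[0,-0.003,-0.01],"spin":0}]'
python3 -m crank '[{"offset":[0,0,0],"spin":0},{"offset":[0,0,0],"spin":0},{"offset":[0,0,0],"spin":0}]'
python3 - <<'E'
from loc import *
c=bot.capture('wrist');save(c,'w2');W=cloud(c)
P=near(W,.503,.0455,.13,.076,.09);print(fitc(P),len(P))
P=near(W,.503,.0455,.13,.061,.071);print(fitc(P),len(P))
c=bot.capture('scene');save(c,'s2')
s=bot.read_state();print(s['position'],s['opening'])
E
```

```text
time_s: 4.75
position: [0.5378, -0.3641, 0.3528]
tcp_rot: [[0.002, 1.0, -0.0], [-0.002, -0.0, -1.0], [-1.0, 0.002, 0.002]]
force: [0.8, -0.7, -2.3]
opening: 0.453
time_s: 5.95
position: [0.5021, 0.048, 0.3502]
tcp_rot: [[0.0, 1.0, 0.002], [0.0, 0.002, -1.0], [-1.0, 0.0, -0.0]]
force: [-0.4, -0.1, -1.2]
opening: 0.451
time_s: 6.25
position: [0.5032, 0.0449, 0.3499]
tcp_rot: [[0.001, 1.0, -0.002], [-0.0, -0.002, -1.0], [-1.0, 0.001, 0.0]]
force: [-0.9, 0.7, -1.2]
opening: 0.452
[0.50247202 0.04556733 0.09379384] 2691
[0.50148167 0.04549607 0.07998893] 9842
[0.50308919 0.04494414 0.34976236] 0.4512021592759623
```

View pics/w2.png

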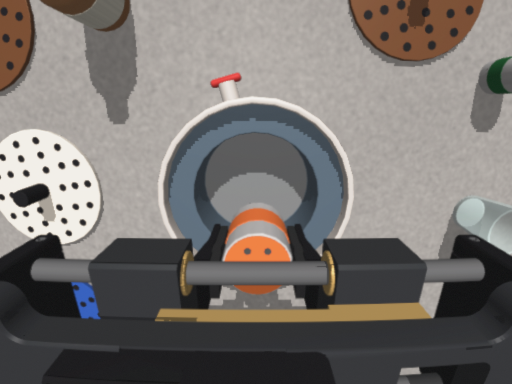

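View pics/s2.png

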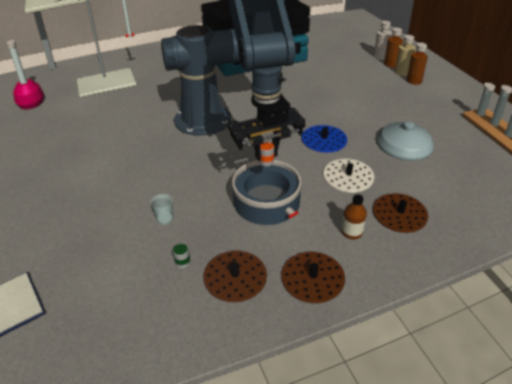

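The canister is held upright and is centred over the well (wrist view (258,250), well at (256,180)). Lowering it now.

```bash
python3 -m crank '[{"offset":[0.02,0,0],"spin":0},{"offset":[0.02,0,0],"spin":0},{"offset":[0.02,0,0],"spin":0},{"offset":[0.02,0,0],"spin":0},{"offset":[0.02,0,0],"spin":0},{"offset":[0.015,0,0],"spin":0},{"offset":[0.012,0,0],"spin":0},{"offset":[0.008,0,0],"spin":0},{"offset":[0.004,0,0],"spin":0},{"offset":[0,0,0],"spin":0},{"offset":[0,0,0],"spin":0}]'
python3 -m crank '[{"offset":[0.001,0,0],"spin":0},{"offset":[0.001,0,0],"spin":0},{"offset":[0,0,0],"spin":0},{"offset":[0,0,0],"spin":0}]'
```

```text
time_s: 7.45
position: [0.503, 0.046, 0.2112]
tcp_rot: [[0.001, 1.0, -0.0], [-0.0, -0.0, -1.0], [-1.0, 0.001, 0.0]]
force: [0.4, 0.0, -1.8]
opening: 0.452
time_s: 7.85
position: [0.5028, 0.0461, 0.2089]
tcp_rot: [[0.0, 1.0, -0.0], [-0.0, -0.0, -1.0], [-1.0, 0.0, 0.0]]
force: [0.1, 0.3, -1.0]
opening: 0.452
```

```bash
python3 -m crank '[{"offset":[0.001,0,0],"spin":0},{"offset":[0,0,0],"spin":0},{"offset":[0,0,0],"spin":0}]'; python3 -m crank '[{"offset":[0.001,0,0],"spin":0},{"offset":[0,0,0],"spin":0},{"offset":[0,0,0],"spin":0}]'
```

```text
time_s: 8.15
position: [0.5027, 0.0461, 0.2077]
tcp_rot: [[-0.0, 1.0, -0.0], [0.0, -0.0, -1.0], [-1.0, -0.0, -0.0]]
force: [0.1, 0.3, -0.3]
opening: 0.457
time_s: 8.45
position: [0.5027, 0.0461, 0.2076]
tcp_rot: [[0.0, 1.0, -0.0], [-0.0, -0.0, -1.0], [-1.0, 0.0, 0.0]]
force: [-1.1, -0.9, 6.6]
opening: 0.451
```

Contact with the floor (6.6 N). I'll release and rise.

```bash
python3 -m crank '[{"offset":[-0.001,0,0],"spin":0},{"offset":[0,0,0],"spin":0},{"offset":[0,0,0],"spin":0},{"offset":[0,0,0],"spin":0},{"offset":[0,0,0],"spin":0},{"offset":[0,0,0],"spin":0},{"offset":[0,0,0],"spin":0}]' 0.062
python3 -m crank '[{"offset":[-0.01,0,0],"spin":0},{"offset":[-0.02,0,0],"spin":0},{"offset":[-0.02,0,0],"spin":0},{"offset":[-0.03,0,0],"spin":0},{"offset":[-0.03,0,0],"spin":0},{"offset":[-0.02,0,0],"spin":0},{"offset":[0,0,0],"spin":0},{"offset":[0,0,0],"spin":0}]'
python3 - <<'E'
from loc import *
c=bot.capture('wrist');save(c,'w3');W=cloud(c)
P=near(W,.503,.0455,.06,.048,.075);print(P.min(0),P.max(0),P.mean(0),np.median(P[:,2]),len(P))
c=bot.capture('top');save(c,'t3')
s=bot.read_state();print(s['position'],s['opening'])
E
```

```text
time_s: 9.15
position: [0.5027, 0.0461, 0.2077]
tcp_rot: [[-0.0, 1.0, -0.0], [0.0, -0.0, -1.0], [-1.0, -0.0, -0.0]]
force: [-0.4, -0.4, -0.1]
opening: 0.714
time_s: 9.95
position: [0.5024, 0.0461, 0.3382]
tcp_rot: [[0.001, 1.0, -0.0], [-0.0, -0.0, -1.0], [-1.0, 0.001, 0.0]]
force: [-0.8, 0.8, -0.1]
opening: 0.715
[0.48463608 0.02537162 0.04813915] [0.52329998 0.06368479 0.06139815] [0.50501027 0.04452467 0.05883236] 0.05914748690003363 1164
[0.50216771 0.04613291 0.33690334] 0.7125421837520871
```

View pics/w3.png

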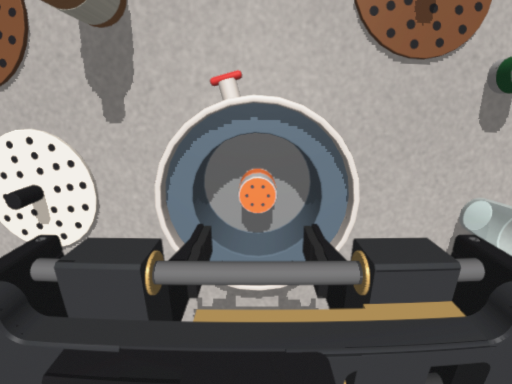

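The orange canister stands upright and released at (258,193), its top at 59 mm in the well. On to the white plate.

```bash
python3 -m crank '[{"offset":[0,-0.001,-0.02],"spin":0},{"offset":[0,-0.001,-0.04],"spin":0},{"offset":[0,-0.001,-0.04],"spin":0},{"offset":[0,-0.001,-0.04],"spin":0},{"offset":[0,-0.001,-0.04],"spin":0},{"offset":[0,-0.001,-0.04],"spin":0},{"offset":[0,-0.001,-0.04],"spin":0},{"offset":[0,-0.003,-0.023],"spin":0},{"offset":[0,0,0],"spin":0},{"offset":[0,0,0],"spin":0},{"offset":[0,0,0],"spin":0}]' 0.087
python3 - <<'E'
from loc import *
c=bot.capture('wrist');save(c,'w4');W=cloud(c)
P=near(W,.492,.329,.04,.03,.055);print(P.min(0),P.max(0),P.mean(0),len(P))
P=P[P[:,2]>.041];print(P.min(0),P.max(0),P.mean(0),len(P))
P=near(W,.492,.329,.1,.004,.012);print(P.min(0),P.max(0))
c=bot.capture('scene');save(c,'s4')
s=bot.read_state();print(s['position'],s['joint_positions'])
E
```

```text
time_s: 11.15
position: [0.4927, 0.328, 0.3368]
tcp_rot: [[-0.002, 1.0, -0.001], [-0.001, -0.001, -1.0], [-1.0, -0.002, 0.001]]
force: [-0.9, 0.3, -0.4]
opening: 0.998
[0.48059225 0.31895658 0.03007976] [0.50188878 0.33960684 0.04541618] [0.49277242 0.3289703  0.04255139] 343
[0.48059225 0.31904423 0.04112075] [0.5016629  0.33960684 0.04541618] [0.4917319  0.32897597 0.04356255] 298
[0.41168963 0.25063532 0.00400022] [0.57029143 0.40837476 0.01193285]
[0.49303094 0.32779891 0.33733044] [ 2.28153758e+01  3.25002651e+01  9.06058861e+01 -1.52451803e-02
  5.69688652e+01  1.12934949e+02]
```

View pics/w4.png

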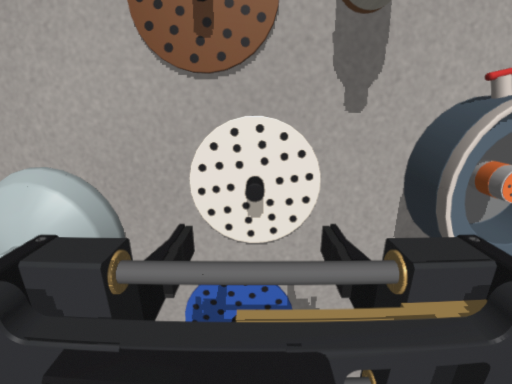

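The knob of the white plate, at (255,188), is centred between the jaws. Descending and gripping.

```bash
python3 -m crank '[{"offset":[0.02,-0.001,-0.001],"spin":0},{"offset":[0.025,0,0],"spin":0},{"offset":[0.025,0,0],"spin":0},{"offset":[0.025,0,0],"spin":0},{"offset":[0.02,0,0],"spin":0},{"offset":[0.015,0,0],"spin":0},{"offset":[0.008,0,0],"spin":0},{"offset":[0.004,0,0],"spin":0},{"offset":[0,0,0],"spin":0},{"offset":[0,0,0],"spin":0}]'
python3 -m crank '[{"offset":[0,0,0],"spin":0},{"offset":[0,0,0],"spin":0},{"offset":[0,0,0],"spin":0},{"offset":[0,0,0],"spin":0},{"offset":[0,0,0],"spin":0},{"offset":[0,0,0],"spin":0},{"offset":[0,0,0],"spin":0},{"offset":[0,0,0],"spin":0},{"offset":[0,0,0],"spin":0},{"offset":[0,0,0],"spin":0}]' 0.0
```

```text
time_s: 12.25
position: [0.4921, 0.3302, 0.1965]
tcp_rot: [[0.001, 1.0, -0.0], [0.001, -0.0, -1.0], [-1.0, 0.001, -0.001]]
force: [0.1, -0.3, -0.6]
opening: 1.0
time_s: 13.25
position: [0.4918, 0.3301, 0.1957]
tcp_rot: [[-0.0, 1.0, -0.0], [0.0, -0.0, -1.0], [-1.0, -0.0, -0.0]]
force: [1.1, 0.6, -0.8]
opening: 0.245
```

```bash
python3 -m crank '[{"offset":[-0.01,0,0],"spin":0},{"offset":[-0.02,0,0],"spin":0},{"offset":[-0.03,0,0],"spin":0},{"offset":[-0.03,0,0],"spin":0},{"offset":[-0.02,0,0],"spin":0},{"offset":[-0.015,0,0],"spin":0},{"offset":[-0.005,0,0],"spin":0}]'
python3 -m crank '[{"offset":[0,0.001,0.02],"spin":0},{"offset":[0,0.001,0.03],"spin":0},{"offset":[0,0.001,0.03],"spin":0},{"offset":[0,0.001,0.03],"spin":0},{"offset":[0,0.001,0.03],"spin":0},{"offset":[0,0.001,0.03],"spin":0},{"offset":[0,0.001,0.03],"spin":0},{"offset":[0,0.001,0.03],"spin":0},{"offset":[0,0.001,0.03],"spin":0},{"offset":[0,0.001,0.015],"spin":0},{"offset":[0,0.001,0.01],"spin":0}]'
python3 -m crank '[{"offset":[0,0,0],"spin":0},{"offset":[0,0,0],"spin":0},{"offset":[0,0,0],"spin":0}]'
python3 - <<'E'
from loc import *
c=bot.capture('wrist');save(c,'w5');W=cloud(c)
P=near(W,.503,.0455,.13,.076,.09);print(fitc(P),len(P))
P=near(W,.503,.0455,.13,.11,.155)
print(len(P),P.min(0),P.max(0)); A=np.c_[P[:,:2],np.ones(len(P))];print(np.linalg.lstsq(A,P[:,2],rcond=None)[0])
c=bot.capture('scene');save(c,'s5')
s=bot.read_state();print(s['position'],s['opening'])
E
```

```text
time_s: 13.95
position: [0.4919, 0.3302, 0.3279]
tcp_rot: [[0.003, 1.0, -0.0], [0.001, -0.0, -1.0], [-1.0, 0.003, -0.001]]
force: [-0.2, 0.8, -3.0]
opening: 0.241
time_s: 15.05
position: [0.5025, 0.0437, 0.3253]
tcp_rot: [[-0.001, 1.0, -0.002], [0.0, -0.002, -1.0], [-1.0, -0.001, -0.0]]
force: [0.2, 0.2, -2.3]
opening: 0.242
time_s: 15.35
position: [0.5025, 0.0459, 0.3256]
tcp_rot: [[-0.001, 1.0, 0.001], [0.0, 0.001, -1.0], [-1.0, -0.001, -0.0]]
force: [-0.0, -0.1, -2.8]
opening: 0.244
[0.50128767 0.04542312 0.09473697] 2060
23095 [ 0.43779764 -0.03412316  0.13052575] [0.58157256 0.1242055  0.1549888 ]
[-0.00965497 -0.00025993  0.141048  ]
[0.50255821 0.04595352 0.32571296] 0.2443608299270127
```

View pics/w5.png

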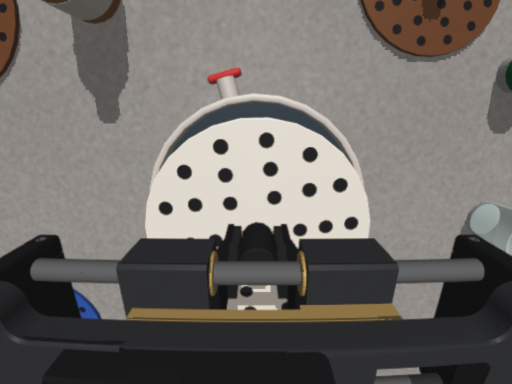

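View pics/s5.png

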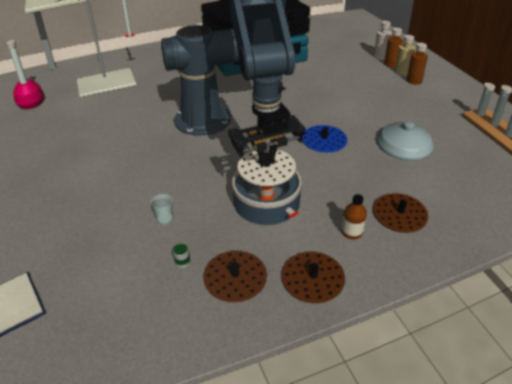

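The plate hangs level (about 0.5°) and is centred within 2 mm over the desiccator. Lowering it onto the ledge.

```bash
python3 -m crank '[{"offset":[0.01,0.001,0],"spin":0},{"offset":[0.012,0,0],"spin":0},{"offset":[0.012,0,0],"spin":0},{"offset":[0.01,0,0],"spin":0},{"offset":[0.008,0,0],"spin":0},{"offset":[0.005,0,0],"spin":0},{"offset":[0.003,0,0],"spin":0},{"offset":[0,0,0],"spin":0},{"offset":[0,0,0],"spin":0}]'
python3 -m crank '[{"offset":[0.001,0,0],"spin":0},{"offset":[0.001,0,0],"spin":0},{"offset":[0,0,0],"spin":0},{"offset":[0,0,0],"spin":0}]'
python3 -m crank '[{"offset":[0.001,0,0],"spin":0},{"offset":[0,0,0],"spin":0},{"offset":[0,0,0],"spin":0}]'
```

```text
time_s: 16.35
position: [0.5039, 0.045, 0.266]
tcp_rot: [[0.001, 1.0, -0.0], [-0.0, -0.0, -1.0], [-1.0, 0.001, 0.0]]
force: [-0.9, -0.3, -3.2]
opening: 0.244
time_s: 16.75
position: [0.5037, 0.0451, 0.2639]
tcp_rot: [[0.0, 1.0, -0.0], [-0.0, -0.0, -1.0], [-1.0, 0.0, 0.0]]
force: [0.6, 0.1, -2.5]
opening: 0.24
time_s: 17.05
position: [0.5038, 0.0451, 0.2627]
tcp_rot: [[-0.0, 1.0, -0.0], [0.0, -0.0, -1.0], [-1.0, -0.0, -0.0]]
force: [-0.6, -0.5, -3.2]
opening: 0.243
```

```bash
python3 -m crank '[{"offset":[0.001,0,0],"spin":0},{"offset":[0,0,0],"spin":0},{"offset":[0,0,0],"spin":0}]'
python3 -m crank '[{"offset":[0.0005,0,0],"spin":0},{"offset":[0,0,0],"spin":0},{"offset":[0,0,0],"spin":0}]'
python3 -m crank '[{"offset":[0.0005,0,0],"spin":0},{"offset":[0,0,0],"spin":0},{"offset":[0,0,0],"spin":0}]'
```

```text
time_s: 17.35
position: [0.5037, 0.0451, 0.2617]
tcp_rot: [[-0.0, 1.0, -0.0], [0.0, -0.0, -1.0], [-1.0, -0.0, -0.0]]
force: [-0.0, 0.3, -2.1]
opening: 0.241
time_s: 17.65
position: [0.5037, 0.0451, 0.2617]
tcp_rot: [[0.0, 1.0, -0.0], [-0.0, -0.0, -1.0], [-1.0, 0.0, 0.0]]
force: [-1.8, 1.1, 4.4]
opening: 0.247
time_s: 17.95
position: [0.5037, 0.0451, 0.2616]
tcp_rot: [[0.0, 1.0, -0.0], [-0.0, -0.0, -1.0], [-1.0, 0.0, 0.0]]
force: [-1.6, -0.1, 9.2]
opening: 0.239
```

It's seated on the ledge. Release and rise.

```bash
python3 -m crank '[{"offset":[-0.001,0,0],"spin":0},{"offset":[0,0,0],"spin":0},{"offset":[0,0,0],"spin":0},{"offset":[0,0,0],"spin":0},{"offset":[0,0,0],"spin":0},{"offset":[0,0,0],"spin":0},{"offset":[0,0,0],"spin":0},{"offset":[0,0,0],"spin":0}]' 0.06
python3 -m crank '[{"offset":[-0.01,0,0],"spin":0},{"offset":[-0.02,0,0],"spin":0},{"offset":[-0.03,0,0],"spin":0},{"offset":[-0.03,0,0],"spin":0},{"offset":[-0.03,0,0],"spin":0},{"offset":[-0.01,0,0],"spin":0},{"offset":[0,0,0],"spin":0},{"offset":[0,0,0],"spin":0},{"offset":[0,0,0],"spin":0},{"offset":[0,0,0],"spin":0}]'
python3 - <<'E'
from loc import *
c=bot.capture('wrist');save(c,'w6');W=cloud(c)
P=near(W,.503,.0455,.12,.078,.09);R=P[np.hypot(P[:,0]-.503,P[:,1]-.0455)>.085];print('rim',fitc(R),len(R))
P=near(W,.503,.0455,.075,.063,.083);P=P[np.hypot(P[:,0]-.503,P[:,1]-.0455)>.03]
print('plate',P.min(0),P.max(0),np.linalg.lstsq(np.c_[P[:,:2]-[.503,.0455],np.ones(len(P))],P[:,2],rcond=None)[0])
P=near(W,.503,.0455,.04,.1,.12);print('knob',P.min(0),P.max(0),P.mean(0),len(P))
c=bot.capture('top');save(c,'t6');c=bot.capture('scene');save(c,'s6')
s=bot.read_state();print(s['position'],s['opening'],s['force'],s['time_s'])
E
```

```text
time_s: 18.75
position: [0.5037, 0.0451, 0.2617]
tcp_rot: [[-0.0, 1.0, -0.0], [0.0, -0.0, -1.0], [-1.0, -0.0, -0.0]]
force: [0.4, -0.5, 0.2]
opening: 0.684
time_s: 19.75
position: [0.5034, 0.0451, 0.3904]
tcp_rot: [[-0.003, 1.0, -0.0], [0.0, -0.0, -1.0], [-1.0, -0.003, -0.0]]
force: [0.5, 0.2, -1.4]
opening: 0.686
rim [0.50248011 0.04556752 0.09393972] 2404
plate [ 0.4281927  -0.02949643  0.06878265] [0.57767145 0.12026    0.07408219] [-0.00050335 -0.00047361  0.07170845]
knob [0.49321546 0.03266249 0.10009676] [0.51387125 0.05368062 0.11194984] [0.50442434 0.04351541 0.10891019] 361
[0.50367863 0.04505249 0.39091432] 0.6917180619243644 [ 0.10615727 -0.26133458  0.88250672] 19.9
```

View pics/w6.png

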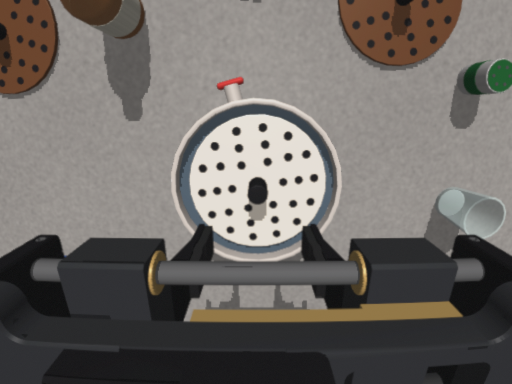

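View pics/s6.png

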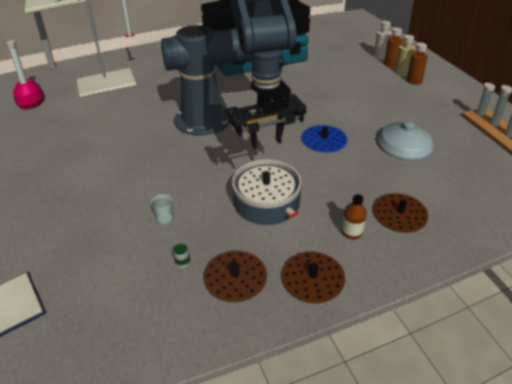

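The plate lies flat on the ledge, with its knob at (257,188) in the wrist view and about 2–3 mm off the axis. The gripper is clear, and the beaker, bottle and green canister haven't moved. Handing in.

```bash
python3 -c "
from rig import bot
print(bot.hand_in())"
```

```text
the job is handed in; nothing more can be done
None
```

I set the orange canister upright on the well floor and released it. I then laid the white plate, knob up, on the ledge, released it and handed the job in at about 20 s. No verdict was reported.

**Canister:** before the plate covered it, its top was at about 59 mm (expected 60) and its centre about 2–3 mm from the axis. I couldn't measure it again once the plate was on.

**Plate:** its top surface is at about 72 mm (expected 73), with a tilt under 0.001 rad. The knob is about 2–3 mm off the axis, and its top is at about 109–112 mm (expected 111).

**Gripper and other objects:** the gripper hung about 10 cm above the knob, touching nothing. In the last pictures the green canister, beaker and bottle look unmoved. I checked those by eye and did not re-measure their positions.

No check failed. The cameras' estimates of the desiccator axis differed by up to 2 mm, which is within their calibration.

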